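# Hang the slide-drying shelf on its slotted post

### The arm

A 6-joint arm with a two-finger parallel gripper is mounted at the origin on the work surface. World frame = base frame: x ahead of the robot, y to its left, z up, the work surface at z = 0. Lengths are in mm, angles in degrees, forces in N, time in s.
With the tool pointing down it reaches from about 300 to 850 mm from the base axis. Payload 4.2 kg.
Tool frame: the origin (TCP) lies midway between the tips of the shut fingers; the grasp point (between the pads) lies 19 mm behind it (env.grip_depth is the distance from the TCP to the grasp point, in mm); z points along the fingers, y is the line along which they close (so a half turn about z gives the same grasp; the last joint's range is limited). The gripper opens to 91 mm and grips with 3 to 60 N. Pads are 32 mm wide; open, the fingers measure 118 mm over their backs; the gripper's body (76 mm by 178 mm) begins 60 mm behind the grasp point.
Start: joints at [-76.776, 18.312, 89.639, -0, 72.044, -1.146], TCP at [142.705, -557.026, 213.976] pointing down, gripper open.
Joint ranges: [-177.97, 177.97], [-48.28, 115.42], [12.27, 149.76], [-77.06, 257.06], [2.81, 150.46], [-146.56, 146.56]. Speed limits (degrees/s): [147.25, 147.25, 180, 180, 180, 180].

### API

Orientations are given as [roll, pitch, yaw] about the fixed x, y, z axes, in that order (R = Rz(yaw) Ry(pitch) Rx(roll)).
In Python, from workcell import env, eyes gives the robot as it stands.
- The arm moves only by the tool send_rows, never from a script. Its argument "motion" is a list of rows, each a list of 7 numbers: the shift along the world's x, y, z normalised to -1 to 1, where 1 is 0.5 m, then the turn, a rotation vector about the world's x, y, z normalised to -1 to 1, where 1 is 60 degrees, then the opening, from -1 (shut) to 1 (fully open). A call has 1 to 20 rows; each row is the pose to reach, as a shift and turn from the pose commanded when the call began; what a row does not reach only later rows make up. A row lasts 1/8 s, in which the tool goes at most 62.5 mm and 10.7 degrees, less where a joint would pass 70% of its speed; a pose out of reach is approached as far as the arm can. A call with a number of a shift or a turn outside -1 to 1 is refused whole. A call with a gripper value outside its range is refused whole. The fingers move at their own pace and stop on an object; "squeeze" is the grip in N (left out, the last holds). Time passes only in rows, so rows that repeat a pose let the fingers close. It gives the time, the measured TCP pose, the force, the opening and the grip force at its end, in the units of the state.
- env.state(): the state, without advancing time (a new reading comes with each control period).
- eyes.grab_frame(name): name is "scene" or "top" or "wrist"; returns a dict with "pixels" (384x512x3 uint8, red, green, blue), "depth" (384x512 float32, mm along the optical axis (not along the pixel's ray), 0 where there is no reading), "fx", "fy", "cx", "cy" (pixels), "R" (3x3) and "t" (3): a world point X has camera coordinates R X + t; the wrist camera has in their place "T_tool_cam" (4x4, takes a point from camera to tool coordinates, whose origin is the TCP and whose axes are the flange's). Camera axes: x right, y down, z forward; pixel columns grow to the right and rows downward; lengths in mm; the calibration is good to about 2 mm. A picture is of the moment at which its call begins: read the wrist's pose just before it.
- env.job_done(): hands the job in; it is judged then, once.
The state is a dict: "time_s": time; "qpos": joint angles; "qvel": joint speeds; "effort": joint torques, N m; "ee_pos": TCP position; "ee_rot": TCP orientation; "force": force on the tool from outside, world axes, zero at the start; "torque": the same for the moment, N m; "gripper_width": finger opening in mm; "gripper_force": force on a finger pad.
Only numpy, scipy, OpenCV 4.12 (cv2) and the standard library are available. Lean on these libraries where they do the work, as an engineer would, in place of code of your own. Each camera call takes 0.05 s, during which the arm holds its last target. There are 200 camera calls.

### The job

Hang the blue drying shelf on the slotted post: get the hook tabs of its back plate into the two slots (their height is set by hand, so you will have to feel for them), push the shelf in until the back plate is flush, then down until the hooks are fully home and the red sprung latch snaps out over the top of the back plate. Let go and leave the shelf hanging level, and leave the staining jar and the glass dish standing where they are.

Things in the scene. Friction and masses are not known exactly. Their poses are not given: they have to be found in the camera images.
- shelf_grip (a point): Where to grip the loose blue drying shelf (0.25 to 0.5 kg): in the upright carrying rib along its middle, 12 mm thick in y, 100 mm long in x (45 mm in -x of this point to 55 mm in +x), its top 66 mm above the shelf's underside. This point is 45 mm above the underside and 61 mm in front of the rear face of the back plate. Axes: x towards the hooks, z up.
- shelf_tray (a point): Centre of the underside of the shelf's tray, which stands on the table at first: 130 mm in x, 90 mm in y, floor 5 mm thick, rim 12 mm high. Same axes; shelf_grip lies 10 mm in x and 45 mm up from here.
- shelf_back (a point): Middle of the lower edge of the rear face of the shelf's steel back plate, level with the underside and 71 mm in x from shelf_tray. The plate is 56 mm wide, 6 mm thick and 74 mm high. Same axes.
- shelf_hooks (a point): Between the ends of the two steel hook tabs, which stand one above the other and reach 13.5 mm out of the back plate in x; this point is 37 mm above the underside. Each is 14 mm wide in y. Necks: 12 to 22 and 52 to 62 mm above the underside. A lip 6 mm thick at each end hangs 8 mm below its neck (ends span 4 to 22 and 44 to 62 mm).
- post: Fixed slotted post: dark base plate 12 mm thick (reaching 50 mm in front of the face), grey column, 60 mm wide aluminium strip on its front. Origin on the table under the middle of the strip's front face, which is the plane x = 0 and looks along -x: push the shelf in along +x, its axes parallel to the post's. Z up.
- post_face (a point): On the strip's front face, 130 mm up. Two slots, one above the other, centred on y = 0, 18 mm wide, 24 mm high, 40 mm apart, through a 6 mm wall, hollow behind. The strip is clamped at an unknown height: find it by feel. A fully seated shelf has its underside anywhere from 78 to 106 mm above the table. Off the slots the tabs stop on the strip, the back plate 13.5 mm off it.
- post_top (a point): Top of the post, 218 mm up, 41 mm behind the face. How the shelf goes on: the tabs enter when the shelf is 8 to 14 mm above its seated height; it is pushed in flush, then goes down those 8 to 14 mm until the necks rest on the slots' lower edges.
- latch (a joint): Red sprung roller across the strip, its axis 81 mm above the seated shelf's underside. 0 = out, 5 mm proud of the strip; grows (m) as it is pushed in, 1 N at first, 4 N at 0.005. The back plate pushes it in when the shelf is pressed flush; it snaps out over the plate's top edge when the shelf is fully down. Let go before that, it pushes the plate off.
- jar_mid (a point): Amber glass staining jar with black lid, 74 by 59 by 84 mm, loose, standing near the post; point at its centre, half-way up. To be left where it is.
- dish_mid (a point): Open round glass dish, 90 mm across, 16 mm high, loose on the table; point at its centre, half-way up. To be left where it is.
Not all that is in view belongs to the job. There is more than one size of the part that bears shelf_grip; the job needs the larger. What is shaped like the post but orange is not meant.

How it is judged (in metres and radians):
At the end, for the whole second after the job is handed in: The shelf hangs on the post: rear face of its back plate within 3.5 mm of the strip's face and within 5 mm of its middle, its underside 70 to 115 mm above the table, within 4 degrees of level and 5.7 degrees of square, and the red latch out (less than 1.5 mm in) (x of shelf_back in the frame of post between -0.0035 and 0.0035 m and y of shelf_back in the frame of post between -0.005 and 0.005 m and z of shelf_back in the frame of post between 0.07 and 0.115 m and angle between shelf_back's own z axis and vertical below 0.07 rad and angle between the x axis of shelf_back and the x axis of post, either way round below 0.1 rad and value of joint latch below 0.0015 m); the robot touches nothing.
It fails at once if the staining jar is shifted more than 20 mm or tipped (distance of jar_mid from where it was at the start of the episode above 0.02 m or angle between jar_mid's own z axis and vertical above 0.3 rad).
It fails at once if the glass dish is shifted more than 20 mm (distance of dish_mid from where it was at the start of the episode above 0.02 m).
It also fails if it takes over 54 s, if anything falls off the work surface, if the arm or the gripper's body presses on something with over 40 N, if the wrist force passes 120 N, or if a joint passes its speed limit or range.

## Working session

There is one attempt and no reset: what is moved stays moved. The work goes in short steps, Python scripts to look and compute and a tool call to move; the robot and the scene stay as the last step left them, time stands still between calls to the robot, and variables do not carry over. Pictures are saved under pics/ and viewed, at most 10 in all, crops included, and the job is handed in when it is done.

Besides the shell and the picture viewer there is one more tool, called after "Request:" by a JSON object that holds its "api" and its "payload", one argument or row to a line. send_rows: Moves the arm, as the interface text tells. Its arguments: {"type":"object","properties":{"motion":{"type":"array"},"squeeze":{"type":"number"}},"required":["motion"]}

```bash
mkdir -p pics; cat > h.py <<'E'
import numpy as np, cv2
from workcell import env, eyes
def grab(n):
    s=env.state(); f=eyes.grab_frame(n); f['s']=s; return f
def save(f,name,crop=None,scale=1):
    p=cv2.cvtColor(f['pixels'],cv2.COLOR_RGB2BGR)
    if crop: p=p[crop[1]:crop[3],crop[0]:crop[2]]
    if scale!=1: p=cv2.resize(p,None,fx=scale,fy=scale,interpolation=cv2.INTER_CUBIC)
    cv2.imwrite('pics/'+name,p)
def world(f):
    d=f['depth']; v,u=np.indices(d.shape)
    P=np.stack([(u-f['cx'])/f['fx']*d,(v-f['cy'])/f['fy']*d,d],-1)
    W=(P-np.array(f['t']))@np.array(f['R']); W[d<=0]=np.nan; return W
E
python3 - <<'E'
from h import *
for n in('scene','top'):
    f=grab(n); save(f,n+'0.png'); np.savez(n+'0.npz',**{k:v for k,v in f.items() if k!='s'})
    print(n,f['fx'],np.round(-np.array(f['R']).T@np.array(f['t'])),np.round(f['R'],2).tolist())
print(f['s'])
E
```

```text
scene 348.4717516045714 [ 768. -524. 1130.] [[0.87, 0.49, -0.0], [0.42, -0.76, -0.5], [-0.24, 0.44, -0.87]]
top 491.1170687662959 [ 288.  -12. 1441.] [[-0.02, -1.0, 0.01], [-0.99, 0.02, -0.15], [0.15, -0.01, -0.99]]
{'time_s': 0.05, 'qpos': array([-7.67773527e+01,  1.83522807e+01,  8.97046737e+01, -2.62359880e-03,
        7.20433126e+01, -1.14790727e+00]), 'qvel': array([-0.03132039,  0.01777685, -0.03498285, -0.12235571,  0.00586646,
        0.03230504]), 'effort': array([ 3.35791538e-04, -4.13720119e+01, -2.32786077e+01,  7.30663701e-02,
        4.18894028e-02, -5.05189678e-05]), 'ee_pos': array([ 142.56601196, -556.54196614,  213.12560008]), 'ee_rot': array([-1.79899703e+02,  4.85193462e-04,  1.43713660e+01]), 'force': array([-0.14454309,  0.32287484,  1.34974996]), 'torque': array([ 0.01723756, -0.01945681,  0.03650397]), 'gripper_force': 0.0, 'gripper_width': 91.30513994973077}
```

View pics/scene0.png

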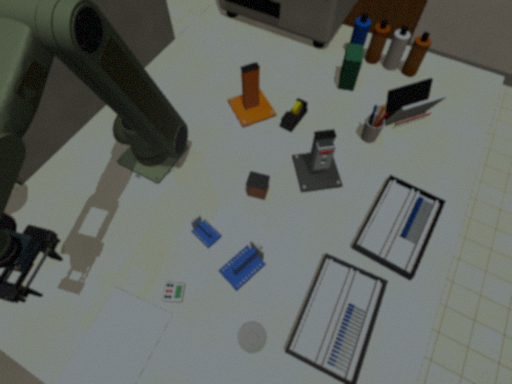

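View pics/top0.png

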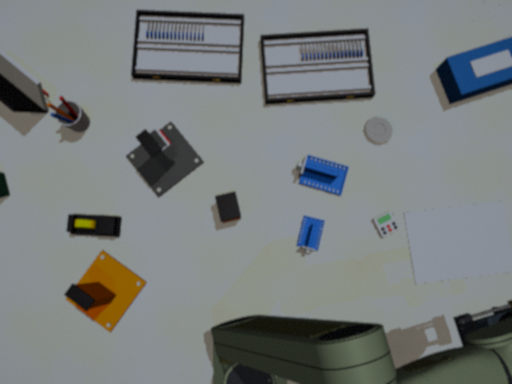

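Two blue shelves are visible. In the top view one is at (322,175), scene (243,265), and the other at (310,233), scene (206,232). The first is clearly larger, and its steel back plate is at about (299,170). The post with the grey column is at top (165,158) and the orange decoy at (104,290). The jar is at (228,207) and the dish at (378,130). I'll measure these and confirm with a crop.

```bash
cat > m.py <<'E'
from h import *
for n in('top','scene'):
    f=dict(np.load(n+'0.npz')); W=world(f); p=f['pixels']; hsv=cv2.cvtColor(p,cv2.COLOR_RGB2HSV)
    m=cv2.inRange(hsv,(100,120,50),(125,255,255))
    k,l,st,c=cv2.connectedComponentsWithStats(m)
    print(n)
    for i in range(1,k):
        if st[i,4]<100: continue
        q=W[l==i]; q=q[np.isfinite(q[:,0])]
        tr=q[(q[:,2]<25)]; 
        if len(tr)<20: continue
        r=cv2.minAreaRect(tr[:,:2].astype(np.float32))
        rb=q[q[:,2]>48]
        print(c[i].round(),st[i,4],'zmax',q[:,2].max().round(),'tray',np.round(r[0]),np.round(r[1]),round(r[2],1))
        if len(rb)>5:
            print('  rib',cv2.minAreaRect(rb[:,:2].astype(np.float32)),np.median(rb[:,2]))
if 1:
    f=dict(np.load('top0.npz')); W=world(f)
    def reg(name,u0,v0,u1,v1,zl,zh):
        q=W[v0:v1,u0:u1].reshape(-1,3); q=q[(q[:,2]>zl)&(q[:,2]<zh)]
        r=cv2.minAreaRect(q[:,:2].astype(np.float32)); print(name,len(q),np.round(r[0],1),np.round(r[1],1),round(r[2],1),np.median(q[:,2]).round(1))
    reg('base',120,115,210,200,6,25)
    reg('posttop',120,115,210,200,205,235)
    reg('jar',205,180,250,230,70,100)
    reg('dish',355,105,400,150,6,30)
    reg('table',380,280,400,300,-20,20)
    s=dict(np.load('scene0.npz')); W=world(s)
    reg('base_s',285,120,350,200,6,25)
    reg('posttop_s',285,120,350,200,205,235)
    reg('table_s',180,320,200,340,-20,20)
    a=cv2.resize(f['pixels'][110:270,110:360],None,fx=2.4,fy=2.4,interpolation=2)
    b=cv2.resize(s['pixels'][120:300,180:350],None,fx=3,fy=3,interpolation=2)[:,:]
    b=cv2.resize(b,(int(b.shape[1]*384/b.shape[0]),384)); a=cv2.resize(a,(430,384))
    cv2.imwrite('pics/c.png',np.hstack([a,b])[:,:,::-1])
E
python3 m.py
```

```text
top
[324. 175.] 1110 zmax 74.0 tray [ 544. -227.] [128.  90.] 72.4
  rib ((548.760986328125, -210.20101928710938), (104.46611022949219, 32.36118698120117), 85.54145812988281) 63.97622291533491
[310. 232.] 598 zmax 52.0 tray [ 374. -183.] [60. 88.] 74.9
  rib ((364.43634033203125, -180.5356903076172), (8.050411224365234, 53.626468658447266), 69.5537338256836) 48.83855129146152
scene
[206. 233.] 352 zmax 51.0 tray [ 375. -187.] [54. 89.] 73.8
  rib ((367.84246826171875, -183.24978637695312), (7.45719575881958, 66.22769165039062), 74.23375701904297) 49.125327390932384
[242. 267.] 867 zmax 72.0 tray [ 547. -230.] [129.  86.] 72.6
  rib ((550.47119140625, -216.73556518554688), (96.41114044189453, 13.809202194213867), 71.27938079833984) 66.59398099999268
base 2290 [608.7 244.9] [265.3 255.6] 88.8 11.4
posttop 360 [596.9 247.6] [71.4 33.7] 37.9 217.3
jar 562 [447.   53.3] [74.7 58.9] 11.9 83.5
dish 531 [ 687.7 -395.4] [131.3 137.6] 84.9 11.0
table 399 [ 206.1 -407.2] [59.  54.6] 88.7 -0.1
base_s 1291 [586.2 301.4] [265.9 382.6] 27.0 13.7
posttop_s 206 [599.8 246.2] [71.5 36.6] 36.4 219.0
table_s 399 [ 503.8 -475.2] [62.4 55.7] 29.4 1.5
```

View pics/c.png

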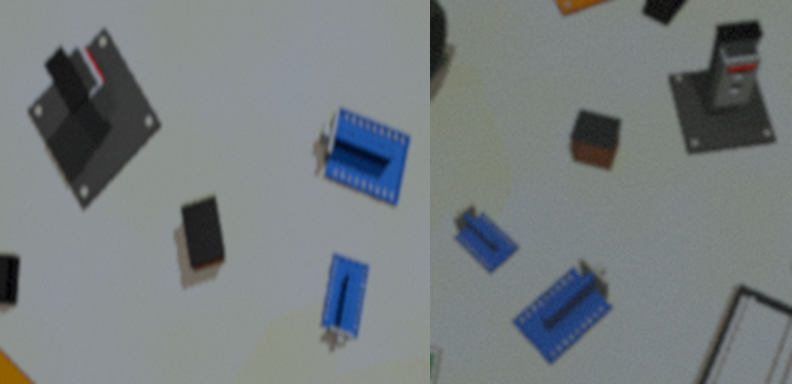

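The crop confirms it. The larger shelf (scene (243,265), tray 129×89 mm) is the one wanted, and its hooks face the post. Next I'll refine the post pose.

```bash
cat > p.py <<'E'
from h import *
for n,(u0,v0,u1,v1) in(('top',(120,115,210,200)),('scene',(285,120,350,200))):
    f=dict(np.load(n+'0.npz')); W=world(f); p=f['pixels'].astype(int)
    dark=(p.max(2)<95)
    m=np.zeros(dark.shape,np.uint8); m[v0:v1,u0:u1]=1
    q=W[(m>0)&dark&(W[...,2]>7)&(W[...,2]<18)]
    c=np.median(q[:,:2],0); q=q[np.hypot(*(q[:,:2]-c).T)<120]
    r=cv2.minAreaRect(q[:,:2].astype(np.float32)); print(n,'base',len(q),np.round(r,1) if 0 else r)
    q=W[(m>0)&(W[...,2]>30)&(W[...,2]<200)]
    # face: RANSAC-ish vertical plane fit over candidate normals
    best=None
    for a in np.radians(np.arange(110,145,.5)):
        nx=np.array([np.cos(a),np.sin(a)]); d=q[:,:2]@nx
        h,e=np.histogram(d,np.arange(d.min(),d.max()+3,3))
        if best is None or h.max()>best[0]: best=(h.max(),np.degrees(a),e[h.argmax()]+1.5)
    print(' face',len(q),best)
    a=np.radians(best[1]); nx=np.array([np.cos(a),np.sin(a)]); ny=np.array([-nx[1],nx[0]])
    s=q[abs(q[:,:2]@nx-best[2])<4]; y=s[:,:2]@ny; print(' y range',np.percentile(y,[1,50,99]),'z',np.percentile(s[:,2],[1,99]), 'mid xy',best[2]*nx+ny*np.percentile(y,[1,99]).mean())
    red=(p[...,0]>p[...,1]*1.6)&(p[...,0]>100)&(m>0); print(' red',red.sum(),np.nanmedian(W[red],0))
f=dict(np.load('top0.npz'));W=world(f)
E
python3 p.py; python3 -c "
from h import *
f=eyes.grab_frame('wrist'); print(f['fx'],f['T_tool_cam'])"
```

```text
top base 1970 ((600.3590087890625, 243.15658569335938), (161.47955322265625, 168.87469482421875), 37.95931625366211)
 face 514 (np.int64(56), np.float64(133.0), np.float64(-262.731506247911))
 y range [-631.82181681 -602.41602263 -571.5341275 ] z [ 71.31427632 196.07387026] mid xy [619.22186852 218.19373067]
 red 23 [627.67034199 214.80094202 176.83913949]
scene base 1062 ((603.85009765625, 239.84555053710938), (159.85780334472656, 170.56532287597656), 38.31476593017578)
 face 704 (np.int64(225), np.float64(128.0), np.float64(-215.23150332334882))
 y range [-653.62596539 -624.14983071 -593.94539798] z [ 71.68242324 195.43469713] mid xy [624.05956999 214.43607394]
 red 19 [625.44020158 211.66448369 178.78495388]
314.99939213395083 [[-4.71173922e-04 -9.58223626e-01 -2.86019686e-01  8.17878121e+01]
 [ 9.99999889e-01 -4.50925529e-04 -1.36656239e-04 -1.26289017e+00]
 [ 1.97365835e-06 -2.86019719e-01  9.58223732e-01 -1.69934237e+02]
 [ 0.00000000e+00  0.00000000e+00  0.00000000e+00  1.00000000e+00]]
```

Post: origin ≈ (624, 214), yaw 128°. The base rectangle and the strip face agree on this. Shelf: tray centre ≈ (545.5, −228.5), yaw ≈ 72.5°, so the grip point is ≈ (548.5, −219). I'll move above it and look with the wrist camera.

Request:
{"api": "send_rows", "payload": {
  "motion": [
    [0.812, 0.676, -0.05, 0, 0, 0.968, 1],
    [0.812, 0.676, -0.05, 0, 0, 0.968, 1],
    [0.812, 0.676, -0.05, 0, 0, 0.968, 1],
    [0.812, 0.676, -0.05, 0, 0, 0.968, 1],
    [0.812, 0.676, -0.05, 0, 0, 0.968, 1],
    [0.812, 0.676, -0.05, 0, 0, 0.968, 1],
    [0.812, 0.676, -0.05, 0, 0, 0.968, 1],
    [0.812, 0.676, -0.05, 0, 0, 0.968, 1],
    [0.812, 0.676, -0.05, 0, 0, 0.968, 1],
    [0.812, 0.676, -0.05, 0, 0, 0.968, 1],
    [0.812, 0.676, -0.05, 0, 0, 0.968, 1],
    [0.812, 0.676, -0.05, 0, 0, 0.968, 1]
  ]
}}

```text
time_s: 1.65
ee_pos: [547.8, -219.9, 189.1]
ee_rot: [-180.0, 0.0, 72.4]
force: [0.3, -0.4, 0.6]
gripper_width: 91.4
gripper_force: 0.0
```

```bash
cat >> h.py <<'E'
from scipy.spatial.transform import Rotation as Ro
def wworld(f):
    d=f['depth']; v,u=np.indices(d.shape)
    P=np.stack([(u-f['cx'])/f['fx']*d,(v-f['cy'])/f['fy']*d,d],-1)
    T=np.array(f['T_tool_cam']); P=P@T[:3,:3].T+T[:3,3]
    W=P@Ro.from_euler('xyz',f['s']['ee_rot'],degrees=True).as_matrix().T+f['s']['ee_pos']; W[d<=0]=np.nan; return W
E
python3 - <<'E'
from h import *
f=grab('wrist'); save(f,'w1.png'); W=wworld(f); print(f['s']['time_s'],f['s']['ee_pos'],f['s']['ee_rot'],f['s']['force'])
hsv=cv2.cvtColor(f['pixels'],cv2.COLOR_RGB2HSV); m=cv2.inRange(hsv,(100,100,30),(130,255,255))>0
k,l,st,c=cv2.connectedComponentsWithStats(m.astype(np.uint8)); i=1+st[1:,4].argmax(); m=l==i
for lo,hi in((-5,16),(58,72)):
    q=W[m&(W[...,2]>lo)&(W[...,2]<hi)]; print(len(q),np.median(q[:,2]),cv2.minAreaRect(q[:,:2].astype(np.float32)))
E
```

```text
1.65 [ 547.77578901 -219.91789578  189.09829005] [-1.79990542e+02  1.50831467e-02  7.23638048e+01] [ 0.27384513 -0.41804223  0.57813905]
6364 4.164487100306914 ((544.3604736328125, -230.46592712402344), (135.4327850341797, 89.38939666748047), 72.27770233154297)
1212 64.84509416441281 ((549.7544555664062, -213.40052795410156), (96.97718048095703, 11.539796829223633), 72.01326751708984)
```

View pics/w1.png

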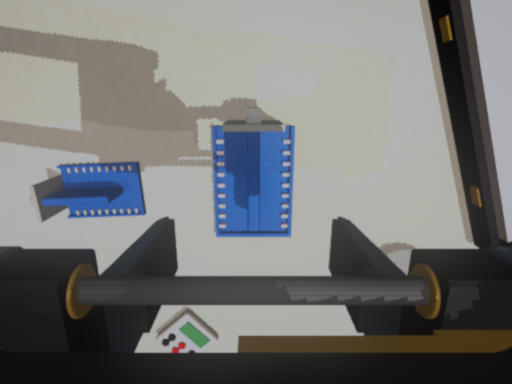

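The wrist view shows the rib centred between the fingers (column ~253, rows 130–230), the back plate at row 126, and the hooks away from the gripper. The grip point measures (548.2, −218.2). Descend and grip.

Request:
{"api": "send_rows", "payload": {
  "motion": [
    [0.001, 0.003, -0.1, 0, 0, 0, 1],
    [0.001, 0.003, -0.2, 0, 0, 0, 1],
    [0.001, 0.003, -0.3, 0, 0, 0, 1],
    [0.001, 0.003, -0.326, 0, 0, 0, 1],
    [0.001, 0.003, -0.326, 0, 0, 0, 1],
    [0.001, 0.003, -0.326, 0, 0, 0, -1],
    [0.001, 0.003, -0.326, 0, 0, 0, -1],
    [0.001, 0.003, -0.326, 0, 0, 0, -1],
    [0.001, 0.003, -0.326, 0, 0, 0, -1],
    [0.001, 0.003, -0.326, 0, 0, 0, -1],
    [0.001, 0.003, -0.326, 0, 0, 0, -1],
    [0.001, 0.003, -0.326, 0, 0, 0, -1],
    [0.001, 0.003, -0.326, 0, 0, 0, -1]
  ],
  "squeeze": 45
}}

```text
time_s: 3.32
ee_pos: [549.2, -217.5, 25.9]
ee_rot: [-180.0, 0.0, 72.5]
force: [1.0, 0.8, 0.7]
gripper_width: 14.6
gripper_force: 0.0
```

Request:
{"api": "send_rows", "payload": {
  "motion": [
    [0, 0, 0, 0, 0, 0, -1],
    [0, 0, 0, 0, 0, 0, -1],
    [0, 0, 0.05, 0, 0, 0, -1],
    [0, 0, 0.12, 0, 0, 0, -1],
    [0, 0, 0.21, 0, 0, 0, -1],
    [0, 0, 0.21, 0, 0, 0, -1],
    [0, 0, 0.21, 0, 0, 0, -1]
  ]
}}

```text
time_s: 4.2
ee_pos: [548.2, -217.1, 129.7]
ee_rot: [-179.9, -0.0, 72.4]
force: [0.1, 0.6, -2.8]
gripper_width: 11.8
gripper_force: 45.0
```

Request:
{"api": "send_rows", "payload": {
  "motion": [
    [0.1, 0.25, 0, 0, 0, 0.33, -1],
    [0.2, 0.5, 0, 0, 0, 0.67, -1],
    [0.282, 0.695, 0, 0, 0, 0.927, -1],
    [0.282, 0.695, 0, 0, 0, 0.927, -1],
    [0.282, 0.695, 0, 0, 0, 0.927, -1],
    [0.282, 0.695, 0, 0, 0, 0.927, -1],
    [0.282, 0.695, 0, 0, 0, 0.927, -1],
    [0.282, 0.695, 0, 0, 0, 0.927, -1],
    [0.282, 0.695, 0, 0, 0, 0.927, -1]
  ]
}}

```text
time_s: 5.32
ee_pos: [689.3, 128.5, 129.9]
ee_rot: [-179.9, -0.1, 128.0]
force: [0.3, -0.0, -3.2]
gripper_width: 11.9
gripper_force: 45.0
```

```bash
python3 - <<'E'
from h import *
s=dict(np.load('scene0.npz'))
f=grab('wrist'); print(f['s']['time_s'],f['s']['ee_pos'],f['s']['ee_rot'],f['s']['force'])
g=grab('scene'); np.savez('w2.npz',W=wworld(f),p=f['pixels']); np.savez('s2.npz',W=world(g),p=g['pixels'])
a=cv2.resize(s['pixels'][125:205,290:350],(390,520),interpolation=2)
b=cv2.resize(g['pixels'][125:245,260:350],(390,520),interpolation=2)
cv2.imwrite('pics/s2.png',np.hstack([a,b])[:,:,::-1]); save(f,'w2.png')
E
```

```text
5.325 [689.33733034 128.46295062 129.91046835] [-1.79873596e+02 -5.13799812e-02  1.27980327e+02] [ 0.33061228 -0.0352504  -3.2079379 ]
```

View pics/s2.png

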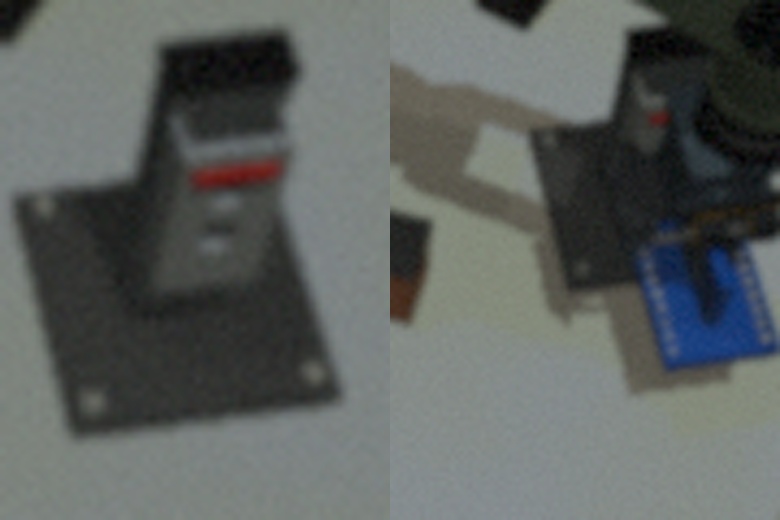

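View pics/w2.png

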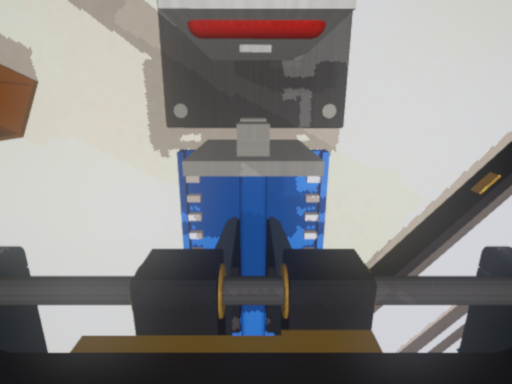

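The wrist view shows the post and shelf together: roller (188–326, 20–38), upper slot (255,48), upper tab (253,138), base front edge at row ~127. I'll measure them relative to each other.

```bash
python3 - <<'E'
from h import *
d=np.load('w2.npz'); W=d['W']; p=d['p'].astype(int); O=np.array([624,214,0]); a=np.radians(128)
R=np.array([[np.cos(a),np.sin(a),0],[-np.sin(a),np.cos(a),0],[0,0,1]]); Q=(W-O)@R.T
def st(n,m):
    q=Q[m&np.isfinite(Q[...,0])]; print(n,len(q),'min',np.percentile(q,2,0).round(1),'med',np.median(q,0).round(1),'max',np.percentile(q,98,0).round(1)); return q
I=np.indices(p.shape[:2]); V,U=I
red=(p[...,0]>p[...,1]*1.8)&(p[...,0]>80)&(V<60)&(U>150)&(U<350)
q=st('roller',red)
st('face',(V>58)&(V<70)&(U>190)&(U<300))
b=st('slotbright',(V>42)&(V<54)&(U>235)&(U<275)&(p.min(2)>120))
for v in range(36,60,2): print(v,Q[v,250:260].mean(0).round(1),p[v,255],end=' | ')
print()
base=(V>90)&(V<150)&(U>165)&(U<345)&(Q[...,2]>6)&(Q[...,2]<18)&(p.max(2)<100)
q=st('base',base)
# front edge line: lowest row per column
c=[(u,np.where(base[:,u])[0].max()) for u in range(180,230) if base[:,u].any()]+[(u,np.where(base[:,u])[0].max()) for u in range(285,335) if base[:,u].any()]
e=np.array([W[v,u] for u,v in c]); l=np.polyfit(np.array([Q[v,u,1] for u,v in c]),np.array([Q[v,u,0] for u,v in c]),1); print('front edge x=',l,'deg',np.degrees(np.arctan(l[0])))
st('plate top',(V>144)&(V<158)&(U>195)&(U<310)&(p.min(2)>60))
st('hook',(V>124)&(V<150)&(U>240)&(U<266)&(p.min(2)>90))
st('rib',(V>175)&(V<200)&(U>240)&(U<266))
f=np.array(Q[(V>52)&(V<110)&(U>175)&(U<335)]); f=f[(f[:,2]>40)&(f[:,2]<150)&(abs(f[:,0])<8)]; l=np.polyfit(f[:,1],f[:,0],1); print('face fit',len(f),l,np.degrees(np.arctan(l[0])))
E
```

```text
roller 2411 min [ -3.3 -24.  172.3] med [ -0.9  -1.5 176.9] max [  1.6  21.4 178.9]
face 1193 min [  0.7 -37.3   9.5] med [ 4.   7.  11.1] max [ 8.1 51.5 68.8]
slotbright 272 min [  1.7 -10.  100.4] med [  3.5  -1.4 103.9] max [  5.7   7.5 106.8]
36 [ -3.   -0.6 174.7] [103  34  33] | 38 [  1.8  -0.7 143.4] [88 50 47] | 40 [  1.8  -0.7 138.2] [90 86 85] | 42 [  1.8  -0.7 133.4] [89 86 84] | 44 [  5.5  -0.8 104. ] [135 133 130] | 46 [  4.5  -0.8 103.8] [178 177 173] | 48 [  3.5  -0.8 104. ] [179 178 174] | 50 [  2.4  -0.8 104.2] [178 176 173] | 52 [  1.8  -0.8 100.8] [135 133 130] | 54 [nan nan nan] [88 86 84] | 56 [ 1.8 -0.9 83.5] [88 85 84] | 58 [ 1.9 -0.9 73.5] [88 85 84] | 
base 5261 min [-47.  -77.    9.5] med [-30.6   5.5  11.1] max [-17.1  74.6  12.5]
front edge x= [ 6.35802203e-03 -4.72350809e+01] deg 0.3642829200364736
plate top 1472 min [-48.1 -25.8 131.8] med [-47.8   0.  160.4] max [-43.6  26.4 169.8]
hook 621 min [-45.2  -5.1 163.8] med [-40.1  -0.  165.1] max [-35.1   5.1 166.5]
rib 594 min [-66.3  -5.2 167.8] med [-61.2   0.  169. ] max [-56.1   5.2 170.2]
face fit 658 [0.00281601 1.85765039] 0.1613448050643796
```

The post-frame offsets are consistent. The slot ledge (lower slot) is at z≈104, so the seated underside is ≈92, and the roller axis ≈173 agrees. The shelf's underside is now ≈103, which is 11 mm above seated and inside the entry window. The face is ≈48.5 mm ahead of the plate, and the shelf needs about −1 mm in post y. I'll approach now.

Request:
{"api": "send_rows", "payload": {
  "motion": [
    [-0.012, 0.016, 0, 0, 0, 0, -1],
    [-0.024, 0.032, 0, 0, 0, 0, -1],
    [-0.035, 0.048, 0, 0, 0, 0, -1],
    [-0.035, 0.048, 0, 0, 0, 0, -1],
    [-0.035, 0.048, 0, 0, 0, 0, -1]
  ]
}}

```text
time_s: 6.05
ee_pos: [672.8, 154.1, 131.1]
ee_rot: [180.0, 0.0, 128.1]
force: [0.4, -0.9, -2.4]
gripper_width: 11.7
gripper_force: 45.0
```

```bash
python3 - <<'E'
from h import *
f=grab('wrist'); print(f['s']['time_s'],f['s']['ee_pos'],f['s']['ee_rot'],f['s']['force']); np.savez('w3.npz',W=wworld(f),p=f['pixels']); save(f,'w3.png',(150,0,350,180),3)
E
```

```text
6.05 [672.80645988 154.08116238 131.10544344] [1.79980656e+02 2.52111707e-02 1.28094628e+02] [ 0.40611218 -0.90714135 -2.41878808]
```

View pics/w3.png

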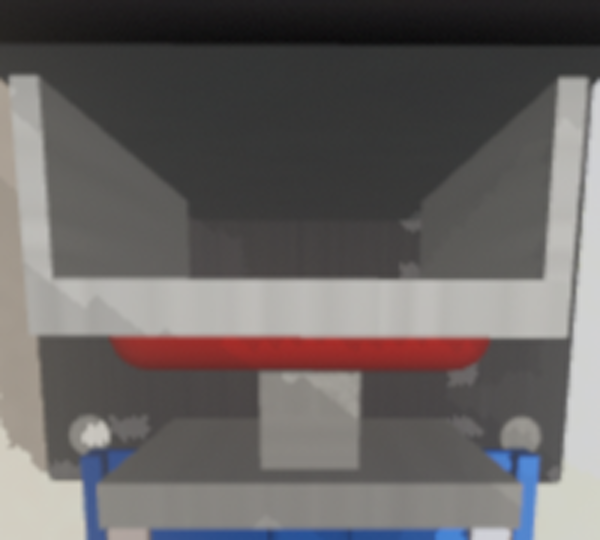

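```bash
python3 - <<'E'
from h import *
d=np.load('w3.npz'); W=d['W']; p=d['p'].astype(int); O=np.array([624,214,0]); a=np.radians(128)
R=np.array([[np.cos(a),np.sin(a),0],[-np.sin(a),np.cos(a),0],[0,0,1]]); Q=(W-O)@R.T
V,U=np.indices(p.shape[:2])
def st(n,m):
    q=Q[m&np.isfinite(Q[...,0])]; print(n,len(q),'min',np.percentile(q,1,0).round(1),'mid',((q.min(0)+q.max(0))/2).round(1),'max',np.percentile(q,99,0).round(1))
red=(p[...,0]>p[...,1]*1.8)&(p[...,0]>80)&(V<130)&(U>150)&(U<350)
st('roller',red)
st('striptop',(V>=95)&(V<=108)&(U>158)&(U<342)&(Q[...,2]>170)&(p.min(2)>130))
st('hook',(V>128)&(V<154)&(U>233)&(U<273)&(Q[...,2]>155)&(Q[...,2]<175))
st('plate',(V>163)&(V<174)&(U>180)&(U<326)&(Q[...,2]>165))
print(env.state()['ee_pos'],env.state()['ee_rot'])
E
```

```text
roller 1198 min [ -3.  -24.5 173.6] mid [ -5.5 -16.1  94.8] max [  0.6  21.6 178.9]
striptop 2519 min [  2.7 -30.4 190.5] mid [  4.8  -1.  191.8] max [  6.9  28.3 193.6]
hook 833 min [-17.4  -9.6 158.8] mid [-12.   -2.5 161.7] max [ -6.3   4.7 167.6]
plate 1405 min [-22.7 -29.8 176.8] mid [-20.8  -2.3 178.1] max [-18.7  25.2 179.7]
[672.8664927  153.95051701 131.0206535 ] [1.79985204e+02 1.79933297e-02 1.28075163e+02]
```

Strip centre is at y ≈ −1.1 and the tabs at ≈ −2.4, so I'll shift +1.2 in post y, lower 1 mm and advance 12 mm slowly.

Request:
{"api": "send_rows", "payload": {
  "motion": [
    [-0.002, -0.0016, -0.002, 0, 0, 0, -1],
    [-0.002, -0.0016, -0.002, 0, 0, 0, -1],
    [-0.006, 0.0035, -0.002, 0, 0, 0, -1],
    [-0.0094, 0.008, -0.002, 0, 0, 0, -1],
    [-0.013, 0.0125, -0.002, 0, 0, 0, -1],
    [-0.0167, 0.0173, -0.002, 0, 0, 0, -1],
    [-0.0167, 0.0173, -0.002, 0, 0, 0, -1]
  ]
}}

```text
time_s: 6.98
ee_pos: [664.2, 162.9, 130.0]
ee_rot: [180.0, -0.0, 128.1]
force: [0.5, -0.9, -2.7]
gripper_width: 12.2
gripper_force: 45.0
```

No contact force, so the tabs are in. I'll push on to flush.

Request:
{"api": "send_rows", "payload": {
  "motion": [
    [-0.003, 0.004, 0, 0, 0, 0, -1],
    [-0.006, 0.0075, 0, 0, 0, 0, -1],
    [-0.0085, 0.011, 0, 0, 0, 0, -1],
    [-0.0105, 0.0134, 0, 0, 0, 0, -1],
    [-0.0105, 0.0134, 0, 0, 0, 0, -1]
  ]
}}

```text
time_s: 7.6
ee_pos: [660.0, 168.3, 130.1]
ee_rot: [180.0, 0.1, 128.1]
force: [3.9, -4.2, -4.1]
gripper_width: 11.9
gripper_force: 45.0
```

Request:
{"api": "send_rows", "payload": {
  "motion": [
    [-0.002, 0.0025, 0, 0, 0, 0, -1],
    [-0.004, 0.005, 0, 0, 0, 0, -1],
    [-0.004, 0.005, 0, 0, 0, 0, -1],
    [-0.004, 0.005, 0, 0, 0, 0, -1]
  ]
}}

```text
time_s: 8.1
ee_pos: [660.1, 168.2, 130.5]
ee_rot: [179.9, 0.5, 128.0]
force: [8.8, -10.0, -3.1]
gripper_width: 11.5
gripper_force: 45.0
```

Flush: 13 N with no further travel. Now down.

Request:
{"api": "send_rows", "payload": {
  "motion": [
    [0, 0, -0.004, 0, 0, 0, -1],
    [0, 0, -0.008, 0, 0, 0, -1],
    [0, 0, -0.012, 0, 0, 0, -1],
    [0, 0, -0.016, 0, 0, 0, -1],
    [0, 0, -0.018, 0, 0, 0, -1],
    [0, 0, -0.018, 0, 0, 0, -1]
  ]
}}

```text
time_s: 8.85
ee_pos: [661.2, 169.0, 123.4]
ee_rot: [179.7, 0.5, 128.0]
force: [8.1, -10.2, 3.0]
gripper_width: 12.1
gripper_force: 45.0
```

Request:
{"api": "send_rows", "payload": {
  "motion": [
    [0, 0, -0.003, 0, 0, 0, -1],
    [0, 0, -0.006, 0, 0, 0, -1],
    [0, 0, -0.009, 0, 0, 0, -1],
    [0, 0, -0.009, 0, 0, 0, -1]
  ]
}}

```text
time_s: 9.35
ee_pos: [661.4, 169.2, 119.2]
ee_rot: [179.6, 0.5, 128.0]
force: [7.8, -9.2, 3.2]
gripper_width: 12.0
gripper_force: 45.0
```

Request:
{"api": "send_rows", "payload": {
  "motion": [
    [0, 0, -0.003, 0, 0, 0, -1],
    [0, 0, -0.006, 0, 0, 0, -1],
    [0, 0, -0.008, 0, 0, 0, -1],
    [0, 0, -0.008, 0, 0, 0, -1]
  ]
}}

```text
time_s: 9.85
ee_pos: [661.5, 169.4, 118.6]
ee_rot: [179.5, 0.5, 128.1]
force: [3.4, -10.6, 15.6]
gripper_width: 11.7
gripper_force: 45.0
```

```bash
python3 - <<'E'
from h import *
f=grab('wrist'); print(f['s']['ee_pos'],f['s']['ee_rot'],f['s']['force']); np.savez('w4.npz',W=wworld(f),p=f['pixels']); save(f,'w4.png',(130,0,380,200),3)
E
```

```text
[661.47107362 169.38063147 118.61697989] [179.51726621   0.53059102 128.05648466] [  3.36895376 -10.56187432  15.55709445]
```

View pics/w4.png

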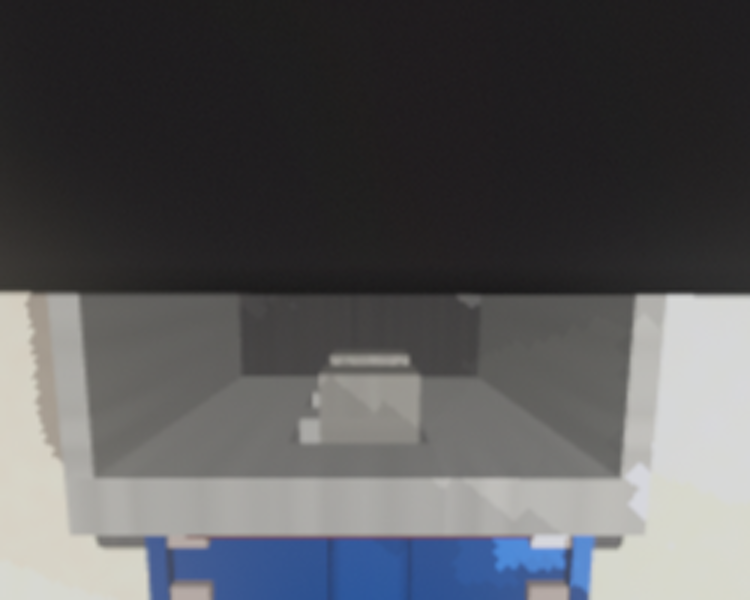

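The wrist view shows the upper tab seated in its slot behind the strip (crop (370,410)), beside the ledge at (310,430). There is a 15 N upward reaction at 11.9 mm of descent, which matches the expected 12. I'll press a bit more to confirm it is home.

Request:
{"api": "send_rows", "payload": {
  "motion": [
    [0, 0, -0.002, 0, 0, 0, -1],
    [0, 0, -0.004, 0, 0, 0, -1],
    [0, 0, -0.004, 0, 0, 0, -1]
  ]
}}

```text
time_s: 10.28
ee_pos: [661.6, 169.2, 118.1]
ee_rot: [179.5, 0.6, 128.1]
force: [1.4, -11.5, 22.5]
gripper_width: 11.9
gripper_force: 45.0
```

```bash
python3 - <<'E'
from h import *
g=grab('scene'); W=world(g); p=g['pixels'].astype(int); print(g['s']['ee_pos'],g['s']['ee_rot'],g['s']['force'])
O=np.array([624,214,0]); a=np.radians(128)
R=np.array([[np.cos(a),np.sin(a),0],[-np.sin(a),np.cos(a),0],[0,0,1]]); Q=(W-O)@R.T
red=(p[...,0]>p[...,1]*1.5)&(p[...,0]>60); red[:130]=0;red[200:]=0;red[:,:290]=0;red[:,350:]=0
print(red.sum(),Q[red].round(1)[:12].tolist())
f=grab('wrist'); Q=(wworld(f)-O)@R.T; p=f['pixels'].astype(int)
V,U=np.indices(p.shape[:2]); r=(p[...,0]>p[...,1]*1.5)&(p[...,0]>60)&(U>180)&(U<340)&(V<250); print(r.sum(),np.nanpercentile(Q[r],[5,50,95],axis=0).round(1).tolist() if r.sum() else '')
print(Q[183:200:2,240].round(1).tolist())
save(g,'s5.png',(270,120,350,200),6)
E
```

```text
[661.58760666 169.23544856 118.13045059] [179.47266942   0.57242433 128.06186381] [  1.35927047 -11.48574091  22.4629703 ]
0 []
0 
[[-9.6, 2.9, 156.4], [-10.5, 2.9, 156.6], [-10.9, 2.9, 158.1], [-11.8, 2.9, 158.3], [-13.1, 2.9, 156.8], [-13.7, 2.9, 157.7], [-14.9, 2.9, 156.8], [-15.9, 3.0, 156.5], [-16.6, 2.9, 157.3]]
```

```bash
python3 - <<'E'
from h import *
p=np.load('w4.npz')['p'].astype(int); f=grab('wrist'); p2=f['pixels'].astype(int); d=f['depth']
for v in range(174,186): print(v,p[v,200],p[v,256],p2[v,200],p2[v,256],p2[v,300],d[v,200].round(),d[v,256].round())
E
```

```text
174 [169 168 165] [169 168 165] [169 168 165] [170 168 165] [170 169 166] 98.0 98.0
175 [169 168 165] [169 168 165] [169 168 165] [169 168 165] [170 169 166] 98.0 97.0
176 [169 168 165] [169 168 165] [169 168 165] [169 168 166] [170 169 166] 98.0 99.0
177 [167 165 162] [167 165 162] [167 165 162] [167 165 162] [168 166 163] 98.0 99.0
178 [146 135 133] [145 133 134] [146 135 134] [146 134 134] [146 137 144] 116.0 116.0
179 [106  91 115] [ 95  82 121] [107  91 114] [ 97  82 121] [104 118 181] 196.0 132.0
180 [ 86  95 134] [ 57  83 143] [ 83  94 135] [ 58  84 145] [ 82 137 213] 198.0 133.0
181 [ 77  95 142] [ 52  88 151] [ 70  92 142] [ 52  88 152] [ 80 140 216] 196.0 134.0
182 [ 67  92 145] [ 52  90 156] [ 64  90 145] [ 52  90 156] [ 80 140 217] 197.0 134.0
183 [ 62  90 145] [ 52  91 157] [ 62  89 146] [ 51  90 156] [ 80 140 217] 198.0 134.0
184 [ 62  90 146] [ 51  91 157] [ 62  88 146] [ 52  90 157] [ 80 139 217] 197.0 133.0
185 [ 62  90 146] [ 52  91 157] [ 62  89 146] [ 52  90 157] [ 80 139 217] 198.0 135.0
```

View pics/s5.png

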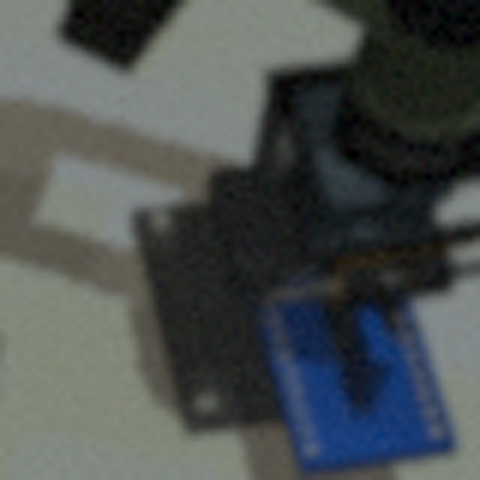

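At rows 178–179 there is a reddish edge at depth 116 mm, so the roller is proud of the strip above the plate. I'll relax the pressing forces and check by feel that the shelf is trapped with a small upward tug.

Request:
{"api": "send_rows", "payload": {
  "motion": [
    [0.002, -0.0025, 0.004, 0, 0, 0, -1],
    [0.004, -0.005, 0.007, 0, 0, 0, -1],
    [0.004, -0.005, 0.01, 0, 0, 0, -1],
    [0.004, -0.005, 0.012, 0, 0, 0, -1],
    [0.004, -0.005, 0.014, 0, 0, 0, -1],
    [0.004, -0.005, 0.014, 0, 0, 0, -1]
  ]
}}

```text
time_s: 11.18
ee_pos: [661.5, 169.1, 118.0]
ee_rot: [179.7, 0.2, 128.0]
force: [4.6, -4.2, -1.5]
gripper_width: 12.3
gripper_force: 45.0
```

Request:
{"api": "send_rows", "payload": {
  "motion": [
    [0, 0, 0.003, 0, 0, 0, -1],
    [0, 0, 0.006, 0, 0, 0, -1],
    [0, 0, 0.008, 0, 0, 0, -1],
    [0, 0, 0.008, 0, 0, 0, -1]
  ]
}}

```text
time_s: 11.68
ee_pos: [660.2, 168.1, 120.3]
ee_rot: [-180.0, 0.2, 128.1]
force: [6.2, -4.0, -6.2]
gripper_width: 12.1
gripper_force: 45.0
```

The shelf gave 2.3 mm and then resisted, which is ambiguous. I'll press down again and then ease off in x to see whether a latch push remains.

Request:
{"api": "send_rows", "payload": {
  "motion": [
    [-0.001, 0.001, -0.004, 0, 0, 0, -1],
    [-0.002, 0.0025, -0.008, 0, 0, 0, -1],
    [-0.002, 0.0025, -0.012, 0, 0, 0, -1],
    [-0.002, 0.0025, -0.018, 0, 0, 0, -1],
    [-0.002, 0.0025, -0.018, 0, 0, 0, -1]
  ]
}}

```text
time_s: 12.3
ee_pos: [660.6, 168.1, 117.7]
ee_rot: [179.8, 0.4, 128.1]
force: [1.8, -10.4, 17.5]
gripper_width: 11.5
gripper_force: 45.0
```

Request:
{"api": "send_rows", "payload": {
  "motion": [
    [0.002, -0.0025, 0.002, 0, 0, 0, -1],
    [0.004, -0.005, 0.005, 0, 0, 0, -1],
    [0.005, -0.006, 0.007, 0, 0, 0, -1],
    [0.005, -0.006, 0.007, 0, 0, 0, -1]
  ]
}}

```text
time_s: 12.8
ee_pos: [660.7, 167.9, 117.3]
ee_rot: [179.9, -0.0, 128.1]
force: [0.0, -2.2, 6.6]
gripper_width: 11.9
gripper_force: 45.0
```

```bash
python3 - <<'E'
from h import *
f=grab('wrist'); print(f['s']['ee_pos'],f['s']['ee_rot'],f['s']['force']); p=f['pixels'].astype(int); d=f['depth']
for v in range(174,184): print(v,p[v,200],p[v,230],p[v,256],p[v,300],d[v,200].round(),d[v,256].round())
save(f,'w6.png',(130,100,380,200),3)
E
```

```text
[660.69568584 167.94902681 117.30968331] [ 1.79924373e+02 -1.17225674e-02  1.28066039e+02] [ 0.02587258 -2.24720821  6.63267095]
174 [154 135 132] [155 137 135] [156 138 135] [171 157 154] 114.0 113.0
175 [131  82  81] [130  76  78] [131  76  78] [143 100 100] 115.0 115.0
176 [125  97  95] [118  77  78] [120  77  79] [126  84  85] 124.0 125.0
177 [133 126 124] [125 114 115] [128 115 116] [132 121 129] 124.0 125.0
178 [119 120 134] [108 114 137] [109 114 138] [118 138 189] 195.0 133.0
179 [ 88  98 136] [ 60  87 143] [ 60  86 143] [ 85 138 214] 196.0 134.0
180 [ 76  93 139] [ 49  82 143] [ 48  81 144] [ 79 138 217] 197.0 135.0
181 [ 68  91 144] [ 50  82 144] [ 48  81 144] [ 78 138 217] 196.0 134.0
182 [ 63  89 145] [ 49  82 144] [ 48  83 147] [ 78 137 217] 197.0 134.0
183 [ 61  88 145] [ 49  82 143] [ 48  85 152] [ 78 138 216] 198.0 133.0
```

The roller now shows clearly at rows 174–176 (depth 115), forward over the plate's top edge (depth 124). The remaining x force is only ~1.7 N, so the latch is out. Release and lift.

Request:
{"api": "send_rows", "payload": {
  "motion": [
    [0, 0, 0.003, 0, 0, 0, -1],
    [0, 0, 0.003, 0, 0, 0, -0.5],
    [0, 0, 0.003, 0, 0, 0, 0],
    [0, 0, 0.003, 0, 0, 0, 0],
    [0, 0, 0.003, 0, 0, 0, 0],
    [0, 0, 0.003, 0, 0, 0, 0]
  ]
}}

```text
time_s: 13.6
ee_pos: [660.6, 167.6, 117.4]
ee_rot: [-180.0, -0.0, 128.1]
force: [-0.3, -0.6, 0.2]
gripper_width: 45.1
gripper_force: 0.0
```

Request:
{"api": "send_rows", "payload": {
  "motion": [
    [0, 0, 0.04, 0, 0, 0, 0],
    [0, 0, 0.12, 0, 0, 0, 0],
    [0, 0, 0.22, 0, 0, 0, 0],
    [0, 0, 0.28, 0, 0, 0, 0],
    [0.04, -0.05, 0.28, 0, 0, 0, 0],
    [0.09, -0.12, 0.28, 0, 0, 0, 0],
    [0.09, -0.12, 0.28, 0, 0, 0, 0],
    [0.09, -0.12, 0.28, 0, 0, 0, 0]
  ]
}}

```text
time_s: 14.6
ee_pos: [705.3, 107.8, 257.2]
ee_rot: [-180.0, -0.1, 128.1]
force: [-0.7, 0.8, 0.8]
gripper_width: 45.6
gripper_force: 0.0
```

```bash
python3 - <<'E'
from h import *
f=grab('wrist'); print(f['s']['time_s'],f['s']['ee_pos'],f['s']['force'],f['s']['gripper_width']); save(f,'w7.png'); W=wworld(f); p=f['pixels'].astype(int)
O=np.array([624,214,0]); a=np.radians(128)
R=np.array([[np.cos(a),np.sin(a),0],[-np.sin(a),np.cos(a),0],[0,0,1]]); Q=(W-O)@R.T
V,U=np.indices(p.shape[:2])
hsv=cv2.cvtColor(f['pixels'],cv2.COLOR_RGB2HSV); m=(cv2.inRange(hsv,(100,100,30),(130,255,255))>0)&np.isfinite(Q[...,0])
t=Q[m&(Q[...,2]>85)&(Q[...,2]<115)]; A=np.c_[t[:,:2],np.ones(len(t))]; print('tray plane',np.degrees(np.linalg.lstsq(A,t[:,2],rcond=None)[0][:2]),np.median(t,0))
r=Q[m&(Q[...,2]>145)&(Q[...,2]<170)]; print('rib',len(r),np.median(r,0)); print(np.degrees(np.polyfit(r[:,0],r[:,2],1)[0]),cv2.minAreaRect(r[:,:2].astype(np.float32)))
red=(p[...,0]>p[...,1]*1.8)&(p[...,0]>80)&(Q[...,2]>165)&(Q[...,2]<185); q=Q[red]; print('roller',len(q),np.percentile(q,[2,50,98],axis=0).round(1).tolist())
E
```

```text
14.6 [705.27612276 107.83049247 257.20050572] [-0.71408127  0.75995418  0.75573786] 45.61181627201194
tray plane [ 1.29522363 -0.15395596] [-64.23173375  -2.03090453  95.11703349]
rib 1774 [-51.52007913  -1.36500075 155.91966129]
1.8454276295760002 ((-55.688255310058594, -1.363600254058838), (11.507906913757324, 100.23059844970703), 89.7602767944336)
roller 585 [[-3.0, -23.9, 173.7], [-0.8, -1.2, 176.9], [1.7, 21.6, 179.0]]
```

View pics/w7.png

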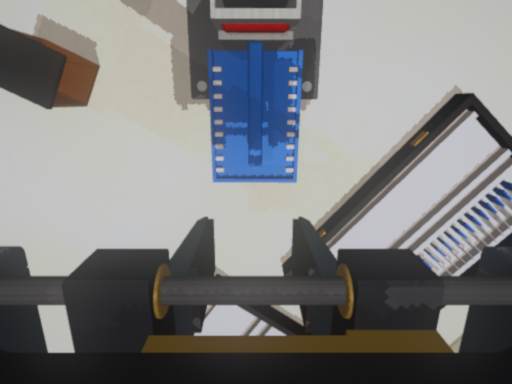

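The shelf hangs on the post, with tilt about 1.5°, plate about 1.6 mm off the face and y offset about 0.3 mm. The roller reads the same as in its undisturbed state, which means it is out. The jar was never approached. Handing in.

```bash
python3 -c "
from workcell import env
print(env.job_done())"
```

```text
the job is handed in; nothing more can be done
None
```

The larger blue shelf is hanging on the slotted post with the latch out and the gripper clear, at about 1.5° tilt and about 1.6 mm off the face; the job is handed in at about 15 s, though no verdict came back.

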